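# Clear the charging dock and stand the torch in it

## Robot

A 7-joint arm with a two-finger parallel gripper is mounted at the origin on a cart in front of the work surface, level with it; the furniture and walls round the work are solid. World frame = base frame: x ahead of the robot, y to its left, z up, the work surface at z = 0. Lengths are in m, angles in rad, forces in N, time in s.
With the tool pointing down it reaches from about 0.4 to 0.85 m from the base axis. Payload 4.5 kg.
Tool frame: the origin (TCP) lies between the finger pads; the fingertips stand 22 mm ahead of it and the grasp point (between the pads) lies 3 mm ahead of it (tips_ahead is the distance from the TCP to the fingertips, in m); z points along the fingers, y is the line along which they close (so a half turn about z gives the same grasp; the last joint's range is limited). The gripper opens to 88 mm and grips with 3 to 60 N. Pads are 18 mm wide; open, the fingers measure 123 mm over their backs; the gripper's body (75 mm by 187 mm) begins 45 mm behind the grasp point.
Start: joints at [-1.116, 0.689, -0.195, 1.565, 0.157, 0.902, -0.215], TCP at [0.255, 0.571, 0.233] pointing down, gripper open.
Joint ranges: [-3.01, 3.01], [-0.46, 2.08], [-1.47, 1.51], [0.13, 2.56], [-1, 4.14], [0.04, 2.09], [-2.66, 2.66]. Speed limits (rad/s): [2.57, 2.57, 3.14, 3.14, 3.14, 3.14, 3.14].

## Interface

Orientations are given as a unit quaternion [x, y, z, w].
In Python, from bench import get_obs, snapshot, hand_in, boxes_of, tips_ahead gives the robot as it stands.
- The arm moves only by the tool apply_moves, never from a script. Its argument "targets" is a list of rows, each an object of numbers: "dx", "dy", "dz": the shift along the world's x, y, z in units of 20 mm (1.0 is 20 mm); "wx", "wy", "wz": the turn, a rotation vector about the world's x, y, z in units of 0.5 rad (1.0 is 0.5 rad); "gripper": the gripper command: -1 is shut, 1 is fully open, values between are in proportion. In form: [{"dx": .., "dy": .., "dz": .., "wx": .., "wy": .., "wz": .., "gripper": ..}, ...]. A call has 1 to 5 rows; each row shifts and turns the commanded pose from where the row before left it; what a row does not reach is not made up. A row lasts 1/10 s, in which the tool goes at most 50 mm and 8.59 degrees, less where a joint would pass 70% of its speed; a pose out of reach is approached as far as the arm can. A call with a number of a shift or a turn outside -1 to 1 is refused whole. A call with a gripper value outside its range is refused whole. The fingers move at their own pace and stop on an object; "grip_force" is the grip in N (left out, the last holds). Time passes only in rows, so rows that do not move let the fingers close. It gives the time, the measured TCP pose, the force, the opening and the grip force at its end, in the units of the state.
- get_obs(): the state, without advancing time (a new reading comes with each control period).
- snapshot(name): name is "scene" or "top" or "wrist"; returns a dict with "image" (420x560x3 uint8, red, green, blue), "depth" (420x560 float32, m along the optical axis (not along the pixel's ray), 0 where there is no reading), "fov_y" (degrees; the focal length in pixels is half the picture's height over the tangent of half this angle, whatever the lens; pixels are square), "cx", "cy" (the principal point, pixels), "eye" and "rotation" of the camera in the world; the wrist camera has in their place "mount" (4x4, takes a point from camera to tool coordinates, whose origin is the TCP and whose axes are the flange's). Camera axes: x right, y down, z forward; pixel columns grow to the right and rows downward; lengths in m; the calibration is good to about 2 mm. A picture is of the moment at which its call begins: read the wrist's pose just before it.
- hand_in(): hands the job in; it is judged then, once.
Trained networks look in the newest picture that a camera, given by its name, has taken for a name from the list of things; names that differ only in an ending like _2 or _b are one class to them, and where a whole thing is asked for, a point or a joint stands for the part that bears it (a point fixed in the world has none). Each returns a list of dicts, best first, with "confidence" (0 to 1); they miss things now and then, are a little off and sometimes report something else, mostly with a low value. They report only what shows in the picture. A call takes as long as a camera call. They do not tell look-alikes from the thing itself.
- boxes_of(target, camera): "location" ([column, row] in pixels, amid what is visible of it).
The state is a dict: "time": time; "joint_pos": joint angles; "joint_vel": joint speeds; "effort": joint torques, N m; "tool_pos": TCP position; "eef_rot": TCP orientation; "force": force on the tool from outside, world axes, zero at the start; "torque": the same for the moment, N m; "gripper_width": finger opening in m; "grasp_force": force on a finger pad.
Only numpy, scipy, OpenCV 4.12 (cv2) and the standard library are available. Lean on these libraries where they do the work, as an engineer would, in place of code of your own. Each camera call takes 0.05 s, during which the arm holds its last target. There are 200 camera calls.

## Task

A small carton of fuses has been left lying on the torch's charging dock and covers its well. Take the carton off and lay it flat on the desk, then stand the black torch that is near the front edge of the desk upright in the well of the dock, fully down, and let go. Leave the blue battery cell near it standing where it is.

Things in the scene. Friction and masses are not known exactly. Their poses are not given: they have to be found in the camera images.
- well (a point): Centre of the mouth of the round well in the charging dock, level with the dock's top face. The dock is a grey block fixed to the desk, 90 (x) by 84 (y) by 24 mm high, with its well in the middle: bore 50 mm, 16 mm deep, so that the well's floor is 8 mm above the desk. z is up. A tall monitor stands to the left of the dock.
- carton_center (a point): Centre (half-way up) of the cream-coloured carton of fuses, a solid box 42 (x) by 62 (y) by 24 mm high, about 60 g. At the start it lies flat on top of the dock, across the well, at some angle to it. z is up; grasp it across its 42 mm width (x).
- torch_center (a point): Centre (half-way up) of the small black torch nearest the robot (another, by the mug at the back, is no part of this), 110 mm tall, standing upright on its lens; 35 mm across at the lens (lower end) and not wider anywhere above, about 140 g. z runs up along its axis. Grasp it round the tube at or a little above its centre, from above.
- cell_center (a point): Centre (half-way up) of the blue battery cell near the torch, 26 mm in diameter and 50 mm tall, standing upright on the desk: a bystander to be left alone. The desk between dock, torch and cell is free from its front edge (x = 0.43) to x = 0.56; tape and a ferrite clip lie behind.
Things that resemble listed ones, but are neither listed nor needed, are in the scene too. Of the things that look like the part that bears torch_center, the smaller one is meant.

How it is judged:
By the outcome, as a careful person would: the job done as asked, in the order asked, and still so for the second after the job is handed in, with the robot touching nothing.
It also fails if it takes over 61 s, if anything falls off the work surface, if the arm or the gripper's body presses on something with over 40 N, if the wrist force passes 120 N, or if a joint passes its speed limit or range.

## Working session

There is one attempt and no reset: what is moved stays moved. The work goes in short steps, Python scripts to look and compute and a tool call to move; the robot and the scene stay as the last step left them, time stands still between calls to the robot, and variables do not carry over. Pictures are saved under pics/ and viewed, at most 10 in all, crops included, and the job is handed in when it is done.

Besides the shell and the picture viewer there is one more tool, called after ">>>" as name([rows], argument=value, ...), one row to a line, values as JSON. apply_moves: Moves the arm, as the interface text tells. Shifts and turns lie within -1 to 1; 1 stands for 20 mm of shift or 0.5 rad of turn. Its arguments: {"type":"object","properties":{"targets":{"type":"array","items":{"type":"object","properties":{"dx":{"type":"number","minimum":-1,"maximum":1},"dy":{"type":"number","minimum":-1,"maximum":1},"dz":{"type":"number","minimum":-1,"maximum":1},"wx":{"type":"number","minimum":-1,"maximum":1},"wy":{"type":"number","minimum":-1,"maximum":1},"wz":{"type":"number","minimum":-1,"maximum":1},"gripper":{"type":"number"}}}},"grip_force":{"type":"number"}},"required":["targets"]}

```bash
mkdir -p pics
cat > h.py <<'E'
import numpy as np,cv2
from bench import *
from scipy.spatial.transform import Rotation as R
def cloud(s,obs=None):
    f=210/np.tan(np.radians(s["fov_y"])/2)
    d=s["depth"];v,u=np.indices(d.shape)
    P=np.stack([(u-s["cx"])/f*d,(v-s["cy"])/f*d,d],-1)
    if "eye" in s: W=P@np.array(s["rotation"]).T+np.array(s["eye"])
    else:
        M=np.array(s["mount"]);P=P@M[:3,:3].T+M[:3,3]
        W=P@R.from_quat(obs["eef_rot"]).as_matrix().T+np.array(obs["tool_pos"])
    W[d==0]=np.nan
    return W
def save(n,s): cv2.imwrite(f"pics/{n}.png",s["image"][:,:,::-1])
E
python3 - <<'E'
from h import *
o=get_obs();print(o)
for c in("scene","top"):
    s=snapshot(c);save(c,s);W=cloud(s);np.save(c,W)
    for t in("well","carton_center","torch_center","cell_center"):
        for b in boxes_of(t,c)[:4]:
            u,v=map(int,b["location"]);print(c,t,b["confidence"],u,v,W[v,u].round(3))
im=[cv2.imread(f"pics/{c}.png") for c in("scene","top")]
E
```

```text
{'time': 0.0, 'joint_pos': array([-1.11622036,  0.68998419, -0.1945334 ,  1.56634639,  0.15732232,
        0.90250424, -0.21508686]), 'joint_vel': array([ 8.22890954e-04, -7.55553662e-04, -4.47708402e-04, -8.82965846e-05,
       -2.12292621e-03, -4.22406521e-06,  1.57219579e-03]), 'effort': array([ 7.79031816e-04, -5.27557468e+01, -1.26637179e+00, -1.53419155e+01,
       -5.26789797e-02,  6.99772747e-03,  1.79419330e-04]), 'tool_pos': array([0.25507053, 0.56987234, 0.23180979]), 'eef_rot': array([ 2.08777320e-01,  9.77962769e-01, -9.14944202e-04, -1.23727656e-04]), 'force': array([-0.47227295, -0.50021389,  0.0168017 ]), 'torque': array([-0.00832436,  0.00110834, -0.04669971]), 'grasp_force': 0.0, 'gripper_width': 0.08835340999989064}Traceback (most recent call last):
  File "<stdin>", line 4, in <module>
  File "h.py", line 8, in cloud
    if "eye" in s: W=P@np.array(s["rotation"]).T+np.array(s["eye"])
                     ~^~~~~~~~~~~~~~~~~~~~~~~~~~
ValueError: matmul: Input operand 1 has a mismatch in its core dimension 0, with gufunc signature (n?,k),(k,m?)->(n?,m?) (size 4 is different from 3)
```

```bash
sed -i 's/P@np.array(s\["rotation"\]).T/P@R.from_quat(s["rotation"]).as_matrix().T/' h.py
python3 - <<'E'
from h import *
for c in("scene","top"):
    s=snapshot(c);save(c,s);W=cloud(s);np.save(c,W)
    print(c,s["eye"])
    for t in("well","carton_center","torch_center","cell_center"):
        for b in boxes_of(t,c)[:4]:
            u,v=map(int,b["location"]);print(c,t,b["confidence"],u,v,W[v,u].round(3))
E
```

```text
scene [-0.13445157 -0.66039269  0.48200779]
scene well 0.65 204 211 [ 0.493 -0.053  0.024]
scene carton_center 0.96 208 193 [ 0.522 -0.04   0.05 ]
scene torch_center 0.92 311 236 [ 0.492 -0.305  0.057]
scene torch_center 0.62 358 257 [ 0.454 -0.411  0.077]
scene cell_center 0.57 377 256 [ 0.54  -0.409  0.033]
top [ 0.31890726 -0.1999509   1.01240866]
top well 0.64 200 200 [ 0.515 -0.032  0.043]
top carton_center 0.69 198 189 [ 0.538 -0.027  0.048]
top torch_center 0.91 378 221 [ 0.462 -0.395  0.143]
top torch_center 0.87 324 205 [ 0.497 -0.294  0.108]
```

View pics/scene.png

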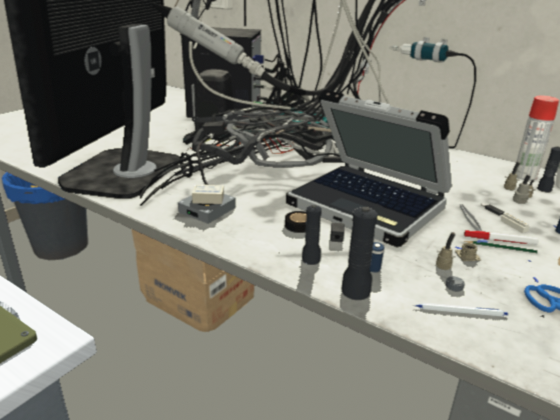

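View pics/top.png

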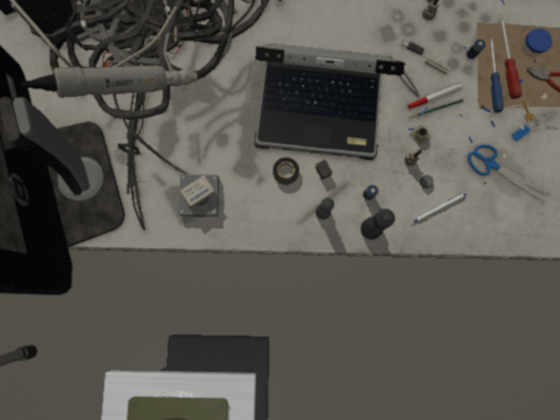

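The small torch is at top-view pixel (324,205), and the larger look-alike is at (378,221). The carton on the dock is at (198,189), the cell at (371,191). The monitor is to the left.

Run:
```python
from h import *
W=np.load("top.npy");x,y,z=W[...,0],W[...,1],W[...,2]
def rep(n,m):
    p=W[m];print(n,m.sum(),p.mean(0).round(4),np.nanmin(p,0).round(3),np.nanmax(p,0).round(3));
    r=cv2.minAreaRect((p[:,:2]*1000).astype(np.float32));print(r)
b=(x>.44)&(x<.6)&(y<.06)&(y>-.1)
rep("carton",b&(z>.04)&(z<.056)); rep("dock",b&(z>.016)&(z<.056))
rep("docktop",b&(z>.018)&(z<.030))
rep("torchtop",(x>.44)&(x<.56)&(y<-.24)&(y>-.34)&(z>.104)&(z<.118))
S=np.load("scene.npy")
for n,V in(("top",W),("scene",S)):
    m=(abs(V[...,0]-.54)<.04)&(abs(V[...,1]+.39)<.035)&(V[...,2]>.044)&(V[...,2]<.058)
    p=V[m];print(n,"cell",m.sum(),p.mean(0) if m.sum() else 0, p.min(0),p.max(0))
    m=(abs(V[...,0]-.49)<.05)&(abs(V[...,1]+.30)<.04)&(V[...,2]>.01)
    for h in(.02,.05,.08,.108):
        q=V[m&(abs(V[...,2]-h)<.01)]; print(n,h,len(q),q.mean(0).round(3) if len(q) else 0, q.min(0).round(3) if len(q) else 0,q.max(0).round(3) if len(q) else 0)
# obstacles tall
g=(x>.3)&(x<.75)&(z>.06)
for yy in np.arange(-.5,.4,.05):
    q=g&(y>yy)&(y<yy+.05)
    if q.any(): print(round(yy,2),q.sum(),"x",np.nanmin(x[q]).round(2),np.nanmax(x[q]).round(2),"zmax",np.nanmax(z[q]).round(2))
```

```text
carton 569 [ 0.5358 -0.0263  0.0475] [ 0.502 -0.062  0.04 ] [0.57  0.01  0.053]
((536.6428833007812, -25.840057373046875), (43.82089614868164, 61.84532165527344), 35.25010299682617)
dock 1583 [ 0.532  -0.0245  0.0324] [ 0.486 -0.067  0.016] [0.6   0.04  0.053]
((543.2192993164062, -13.94256591796875), (114.33895874023438, 105.66282653808594), 0.8726708292961121)
docktop 971 [ 0.5301 -0.0231  0.0235] [ 0.486 -0.067  0.018] [0.6  0.04 0.03]
((543.1115112304688, -13.782371520996094), (114.14862060546875, 105.7916030883789), 0.6358960866928101)
torchtop 107 [ 0.5025 -0.302   0.107 ] [ 0.49  -0.314  0.104] [ 0.515 -0.29   0.111]
((501.8049011230469, -301.6303405761719), (23.03656768798828, 24.643939971923828), 50.09800720214844)
top cell 103 [ 0.54513161 -0.4050468   0.04762591] [ 0.533701   -0.41756512  0.04401317] [ 0.55705096 -0.39297278  0.05141113]
top 0.02 71 [ 0.495 -0.298  0.022] [ 0.486 -0.318  0.01 ] [ 0.516 -0.285  0.03 ]
top 0.05 19 [ 0.493 -0.298  0.049] [ 0.49  -0.308  0.04 ] [ 0.504 -0.289  0.058]
top 0.08 23 [ 0.493 -0.297  0.078] [ 0.49  -0.309  0.07 ] [ 0.503 -0.289  0.0
[... 317 characters left out ...]
.497 -0.305  0.05 ] [ 0.491 -0.314  0.04 ] [ 0.515 -0.287  0.06 ]
scene 0.08 150 [ 0.496 -0.305  0.08 ] [ 0.49  -0.315  0.07 ] [ 0.509 -0.29   0.09 ]
scene 0.108 143 [ 0.499 -0.303  0.105] [ 0.49  -0.314  0.098] [ 0.512 -0.287  0.111]
-0.45 490 x 0.45 0.75 zmax 0.24
-0.4 554 x 0.45 0.75 zmax 0.24
-0.35 376 x 0.49 0.75 zmax 0.24
-0.3 350 x 0.49 0.75 zmax 0.24
-0.25 138 x 0.74 0.75 zmax 0.23
-0.2 70 x 0.74 0.75 zmax 0.23
-0.1 291 x 0.68 0.75 zmax 0.28
-0.05 561 x 0.65 0.7 zmax 0.32
-0.0 989 x 0.63 0.69 zmax 0.35
0.05 1156 x 0.61 0.71 zmax 0.37
0.1 1280 x 0.53 0.75 zmax 0.39
0.15 7299 x 0.31 0.74 zmax 0.4
0.2 5639 x 0.31 0.75 zmax 0.36
0.25 549 x 0.54 0.7 zmax 0.29
0.3 544 x 0.69 0.75 zmax 0.25
```

Run:
```python
from h import *
o=get_obs();s=snapshot("wrist");save("w0",s);Wr=cloud(s,o);print(s["mount"])
P=np.concatenate([np.load(f).reshape(-1,3) for f in("top.npy","scene.npy")]+[Wr.reshape(-1,3)])
P=P[~np.isnan(P[:,0])]
xs=np.arange(.1,.85,.05);ys=np.arange(.8,-.15,-.05)
print("max z cm; rows y, cols x",xs.round(2))
for y in ys:
    r=[]
    for x in xs:
        q=P[(abs(P[:,0]-x)<.025)&(abs(P[:,1]-y)<.025),2]
        r.append("%4d"%(100*q.max()) if len(q)>2 else "   .")
    print("%5.2f"%y,*r)
```

```text
[[-3.53213775e-04 -9.56915600e-01 -2.90365993e-01  7.51542291e-02]
 [ 9.99999937e-01 -3.49526302e-04 -6.45619066e-05  5.42411094e-05]
 [-3.97102560e-05 -2.90365997e-01  9.56915663e-01 -1.50747342e-01]
 [ 0.00000000e+00  0.00000000e+00  0.00000000e+00  1.00000000e+00]]
max z cm; rows y, cols x [0.1  0.15 0.2  0.25 0.3  0.35 0.4  0.45 0.5  0.55 0.6  0.65 0.7  0.75
 0.8 ]
 0.80  -24  -24  -73  -73  -74  -74    0    0    0    0    0  -74  -73  -74  -74
 0.75  -25  -73  -73  -73  -73  -74    0    0    0    0    0  -74  -74  -74  -74
 0.70  -65  -74  -73  -73  -74  -74    0    0    0    0  -74  -74  -74  -74  -73
 0.65  -68  -73  -73   33  -74  -74    0    0    0    0    0    0  -74  -74  -74
 0.60  -73  -73  -73   34   31  -74    0    0    0    0    0    0  -74  -74  -73
 0.55  -73  -73   34   34  -73  -73    0    0    0    0    0  -74    0    0    0
 0.50  -73  -73   32   31  -73  -73    0    0    0    0    0    0    0    0    0
 0.45  -73  -73  -73  -73  -73  -74    0    0    0    0    0    0    0  -74    0
 0.40  -73  -73  -73  -73  -73  -73    0    0    1    1    1    1  -74    0    0
 0.35  -73  -73  -73  -73  -73  -73    1    1    1    1    1    1   12   27   12
 0.30  -73  -73  -73  -73  -73  -73    1    1    1   11   11   38   38   38   27
 0.25  -73  -73  -73  -74  -73  -73   11   21   39   39   39   38    1   29   28
 0.20  -64  -65  -73  -73   40   40   40   40   40   34   38    1   30   30    9
 0.15    0    0  -73  -73  -73   40   40    1    1   31   39   38   29   21    9
 0.10    1    0  -73  -73  -73  -73    0    3    5    6   38   38    7   18   17
 0.05    1    0  -73  -73  -73  -74    0    0    0    0   34   36    5    6   16
-0.00    1    0  -74  -73  -73  -73    0    0    5    5    2   33   32    0    1
-0.05    1    0  -73  -73  -73  -73    0    0    5    5    2   29   29   24    0
-0.10    1    0  -74  -73  -73  -74    0    0    0    0    0    0   24   24   22
```

View pics/w0.png

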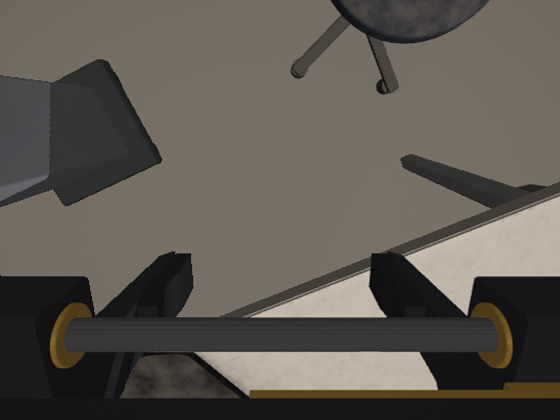

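The wrist view shows only the floor and the desk edge between the fingers. The monitor top is at z≈0.40, so I go over it with the tool at z≈0.48.

>>> apply_moves([
  {"dz": 1,"dx": 0.3,"gripper": 1},
  {"dz": 1,"dx": 0.3,"gripper": 1},
  {"dz": 1,"dx": 0.3,"gripper": 1},
  {"dz": 1,"dx": 0.3,"gripper": 1},
  {"dz": 1,"dx": 0.3,"gripper": 1},
])

```text
$.targets[0]: bad value
```

>>> apply_moves([
  {"dz": 1,"dx": 0.4,"dy": -0.5,"gripper": 1},
  {"dz": 1,"dx": 0.4,"dy": -0.5,"gripper": 1},
  {"dz": 1,"dx": 0.4,"dy": -0.5,"gripper": 1},
  {"dz": 1,"dx": 0.4,"dy": -0.5,"gripper": 1},
  {"dz": 1,"dx": 0.4,"dy": -0.5,"gripper": 1},
])

```text
$.targets[0]: bad value
```

>>> apply_moves([
  {"dz": 1,"dx": 0.4,"dy": -0.5,"gripper": 1},
  {"dz": 1,"dx": 0.4,"dy": -0.5,"gripper": 1},
  {"dz": 0.7,"dx": 0.4,"dy": -0.5,"gripper": 1},
])

```text
$.targets[0]: bad value
```

>>> apply_moves([
  {"dx": 0.3,"dy": 0,"dz": 1,"wx": 0,"wy": 0,"wz": 0,"gripper": 1},
  {"dx": 0.3,"dy": 0,"dz": 1,"wx": 0,"wy": 0,"wz": 0,"gripper": 1},
  {"dx": 0.3,"dy": 0,"dz": 1,"wx": 0,"wy": 0,"wz": 0,"gripper": 1},
  {"dx": 0.3,"dy": 0,"dz": 1,"wx": 0,"wy": 0,"wz": 0,"gripper": 1},
  {"dx": 0.3,"dy": 0,"dz": 1,"wx": 0,"wy": 0,"wz": 0,"gripper": 1},
])

```text
time: 1.1
tool_pos: [0.2855, 0.5704, 0.3335]
eef_rot: [0.209, 0.978, 0.0, -0.0]
force: [0.7, 0.2, 0.2]
gripper_width: 0.0887
grasp_force: 0.0
```

>>> apply_moves([
  {"dx": 0.4,"dy": -0.5,"dz": 1,"wx": 0,"wy": 0,"wz": 0,"gripper": 1},
  {"dx": 0.4,"dy": -0.5,"dz": 1,"wx": 0,"wy": 0,"wz": 0,"gripper": 1},
  {"dx": 0.4,"dy": -0.5,"dz": 1,"wx": 0,"wy": 0,"wz": 0,"gripper": 1},
  {"dx": 0.4,"dy": -0.5,"dz": 1,"wx": 0,"wy": 0,"wz": 0,"gripper": 1},
  {"dx": 0.4,"dy": -0.5,"dz": 1,"wx": 0,"wy": 0,"wz": 0,"gripper": 1},
])

```text
time: 1.6
tool_pos: [0.3255, 0.5199, 0.4335]
eef_rot: [0.209, 0.978, 0.0, 0.0]
force: [-0.3, -0.5, 0.1]
gripper_width: 0.0877
grasp_force: 0.0
```

>>> apply_moves([
  {"dx": 0.4,"dy": -0.5,"dz": 1,"wx": 0,"wy": 0,"wz": 0,"gripper": 1},
  {"dx": 0.4,"dy": -0.5,"dz": 1,"wx": 0,"wy": 0,"wz": 0,"gripper": 1},
  {"dx": 0.4,"dy": -0.5,"dz": 1,"wx": 0,"wy": 0,"wz": 0,"gripper": 1},
])

```text
time: 1.9
tool_pos: [0.3495, 0.4899, 0.4935]
eef_rot: [0.209, 0.978, 0.0, 0.0]
force: [0.8, 0.5, -0.2]
gripper_width: 0.0881
grasp_force: 0.0
```

>>> apply_moves([
  {"dx": 0.3,"dy": -1,"dz": 0,"wx": 0,"wy": 0,"wz": 0,"gripper": 1},
  {"dx": 0.3,"dy": -1,"dz": 0,"wx": 0,"wy": 0,"wz": 0,"gripper": 1},
  {"dx": 0.3,"dy": -1,"dz": 0,"wx": 0,"wy": 0,"wz": 0,"gripper": 1},
  {"dx": 0.3,"dy": -1,"dz": 0,"wx": 0,"wy": 0,"wz": 0,"gripper": 1},
  {"dx": 0.3,"dy": -1,"dz": 0,"wx": 0,"wy": 0,"wz": 0,"gripper": 1},
])

```text
time: 2.4
tool_pos: [0.3794, 0.3895, 0.4927]
eef_rot: [0.209, 0.978, 0.0, 0.0]
force: [-0.3, -0.1, 0.0]
gripper_width: 0.0881
grasp_force: 0.0
```

>>> apply_moves([
  {"dx": 0.3,"dy": -1,"dz": 0,"wx": 0,"wy": 0,"wz": 0,"gripper": 1},
  {"dx": 0.3,"dy": -1,"dz": 0,"wx": 0,"wy": 0,"wz": 0,"gripper": 1},
  {"dx": 0.3,"dy": -1,"dz": 0,"wx": 0,"wy": 0,"wz": 0,"gripper": 1},
  {"dx": 0.3,"dy": -1,"dz": 0,"wx": 0,"wy": 0,"wz": 0,"gripper": 1},
  {"dx": 0.3,"dy": -1,"dz": 0,"wx": 0,"wy": 0,"wz": 0,"gripper": 1},
])

```text
time: 2.9
tool_pos: [0.4093, 0.2896, 0.4927]
eef_rot: [0.209, 0.978, 0.0, 0.0]
force: [-0.4, -0.0, 0.6]
gripper_width: 0.0882
grasp_force: 0.0
```

>>> apply_moves([
  {"dx": 0.3,"dy": -1,"dz": 0,"wx": 0,"wy": 0,"wz": 0,"gripper": 1},
  {"dx": 0.3,"dy": -1,"dz": 0,"wx": 0,"wy": 0,"wz": 0,"gripper": 1},
  {"dx": 0.3,"dy": -1,"dz": 0,"wx": 0,"wy": 0,"wz": 0,"gripper": 1},
  {"dx": 0.3,"dy": -1,"dz": 0,"wx": 0,"wy": 0,"wz": 0,"gripper": 1},
  {"dx": 0.3,"dy": -1,"dz": 0,"wx": 0,"wy": 0,"wz": 0,"gripper": 1},
])

```text
time: 3.4
tool_pos: [0.4393, 0.1896, 0.4928]
eef_rot: [0.209, 0.978, 0.0, 0.0]
force: [0.5, 0.5, 0.1]
gripper_width: 0.088
grasp_force: 0.0
```

>>> apply_moves([
  {"dx": 0.3,"dy": -1,"dz": 0,"wx": 0,"wy": 0,"wz": -0.1,"gripper": 1},
  {"dx": 0.3,"dy": -1,"dz": 0,"wx": 0,"wy": 0,"wz": -0.1,"gripper": 1},
  {"dx": 0.3,"dy": -1,"dz": 0,"wx": 0,"wy": 0,"wz": -0.1,"gripper": 1},
  {"dx": 0.3,"dy": -1,"dz": 0,"wx": 0,"wy": 0,"wz": -0.1,"gripper": 1},
  {"dx": 0.3,"dy": -1,"dz": 0,"wx": 0,"wy": 0,"wz": -0.1,"gripper": 1},
])

```text
time: 3.9
tool_pos: [0.4697, 0.0889, 0.4927]
eef_rot: [0.331, 0.944, 0.0, 0.0]
force: [0.5, -0.4, -0.6]
gripper_width: 0.0883
grasp_force: 0.0
```

>>> apply_moves([
  {"dx": 0.3,"dy": -1,"dz": 0,"wx": 0,"wy": 0,"wz": -0.1,"gripper": 1},
  {"dx": 0.3,"dy": -1,"dz": 0,"wx": 0,"wy": 0,"wz": -0.1,"gripper": 1},
  {"dx": 0.3,"dy": -1,"dz": 0,"wx": 0,"wy": 0,"wz": -0.1,"gripper": 1},
  {"dx": 0.3,"dy": -1,"dz": 0,"wx": 0,"wy": 0,"wz": -0.1,"gripper": 1},
  {"dx": 0.3,"dy": -1,"dz": 0,"wx": 0,"wy": 0,"wz": -0.1,"gripper": 1},
])

```text
time: 4.4
tool_pos: [0.4998, -0.0112, 0.4926]
eef_rot: [0.446, 0.895, 0.0, 0.0]
force: [0.6, 0.2, -0.3]
gripper_width: 0.0878
grasp_force: 0.0
```

>>> apply_moves([
  {"dx": 0.2,"dy": -0.1,"dz": -1,"wx": 0,"wy": 0,"wz": -0.06,"gripper": 1},
  {"dx": 0.2,"dy": -0.1,"dz": -1,"wx": 0,"wy": 0,"wz": 0,"gripper": 1},
  {"dx": 0.2,"dy": -0.1,"dz": -1,"wx": 0,"wy": 0,"wz": 0,"gripper": 1},
  {"dx": 0.2,"dy": -0.1,"dz": -1,"wx": 0,"wy": 0,"wz": 0,"gripper": 1},
  {"dx": 0.2,"dy": -0.1,"dz": -1,"wx": 0,"wy": 0,"wz": 0,"gripper": 1},
])

```text
time: 4.9
tool_pos: [0.5198, -0.0205, 0.3918]
eef_rot: [0.459, 0.889, 0.0, 0.0]
force: [-0.1, -1.4, -0.7]
gripper_width: 0.0879
grasp_force: 0.0
```

>>> apply_moves([
  {"dx": 0.2,"dy": -0.1,"dz": -1,"wx": 0,"wy": 0,"wz": 0,"gripper": 1},
  {"dx": 0.2,"dy": -0.1,"dz": -1,"wx": 0,"wy": 0,"wz": 0,"gripper": 1},
  {"dx": 0.2,"dy": -0.05,"dz": -1,"wx": 0,"wy": 0,"wz": 0,"gripper": 1},
  {"dx": 0.2,"dy": 0,"dz": -1,"wx": 0,"wy": 0,"wz": 0,"gripper": 1},
  {"dx": 0,"dy": 0,"dz": -1,"wx": 0,"wy": 0,"wz": 0,"gripper": 1},
])

```text
time: 5.4
tool_pos: [0.5362, -0.0255, 0.2917]
eef_rot: [0.459, 0.889, 0.0, 0.0]
force: [-0.1, 0.1, -0.8]
gripper_width: 0.0882
grasp_force: 0.0
```

>>> apply_moves([
  {"dx": 0,"dy": 0,"dz": -1,"wx": 0,"wy": 0,"wz": 0,"gripper": 1},
  {"dx": 0,"dy": 0,"dz": -1,"wx": 0,"wy": 0,"wz": 0,"gripper": 1},
  {"dx": 0,"dy": 0,"dz": -1,"wx": 0,"wy": 0,"wz": 0,"gripper": 1},
  {"dx": 0,"dy": 0,"dz": -1,"wx": 0,"wy": 0,"wz": 0,"gripper": 1},
])

```text
time: 5.8
tool_pos: [0.5358, -0.0254, 0.2117]
eef_rot: [0.459, 0.889, -0.0, 0.0]
force: [0.4, -0.5, 0.0]
gripper_width: 0.0878
grasp_force: 0.0
```

```bash
cat > carton.py <<'E'
from h import *
def rect(p):
    r=cv2.minAreaRect((p[:,:2]*1000).astype(np.float32));return np.round(r[0],1),np.round(r[1],1),round(r[2],1)
def comp(W,zlo,zhi,c,rad):
    m=((W[...,2]>zlo)&(W[...,2]<zhi)&(np.hypot(W[...,0]-c[0],W[...,1]-c[1])<rad)).astype(np.uint8)
    n,l,st,_=cv2.connectedComponentsWithStats(m)
    k=1+st[1:,4].argmax();return W[l==k]
E
python3 - <<'E'
from carton import *
o=get_obs();s=snapshot("wrist");save("w1",s);W=cloud(s,o)
a=o["eef_rot"];print(o["tool_pos"],np.degrees(np.arctan2(*R.from_quat(a).as_matrix()[[1,0],1])))
p=comp(W,.043,.056,(.536,-.026),.06);print(len(p),p.mean(0),rect(p))
p=comp(W,.019,.029,(.531,-.025),.08);print(len(p),p.mean(0),rect(p),p.min(0),p.max(0))
E
```

```text
[ 0.53581701 -0.02544784  0.21171246] 35.40476441340763
2568 [ 0.53581523 -0.02198124  0.04672534] (array([536.5, -22.8]), array([42. , 61.2]), 35.1)
4014 [ 0.52967593 -0.0163316   0.02250137] (array([540.6, -18. ]), array([105.1,  92. ]), 1.0) [ 0.4875263  -0.06459741  0.01903005] [0.59248766 0.02885409 0.02897988]
```

View pics/w1.png

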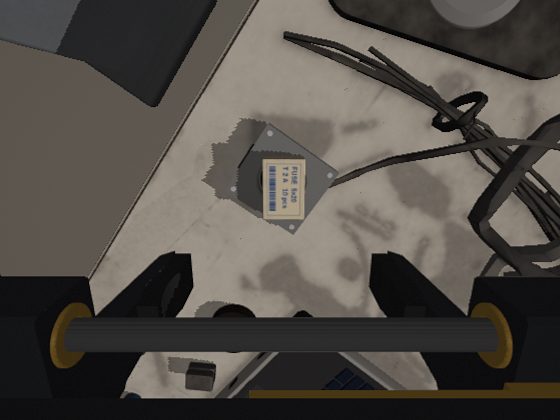

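Carton is at wrist pixel (283,188), aligned with the fingers. Its centre measures (0.5365, -0.0235).

>>> apply_moves([
  {"dx": 0.03,"dy": 0.08,"dz": -1,"wx": 0,"wy": 0,"wz": 0,"gripper": 1},
  {"dx": 0,"dy": 0,"dz": -1,"wx": 0,"wy": 0,"wz": 0,"gripper": 1},
  {"dx": 0,"dy": 0,"dz": -1,"wx": 0,"wy": 0,"wz": 0,"gripper": 1},
  {"dx": 0,"dy": 0,"dz": -1,"wx": 0,"wy": 0,"wz": 0,"gripper": 1},
  {"dx": 0,"dy": 0,"dz": -1,"wx": 0,"wy": 0,"wz": 0,"gripper": 1},
])

```text
time: 6.35
tool_pos: [0.5367, -0.0237, 0.1122]
eef_rot: [0.458, 0.889, 0.0, 0.001]
force: [0.4, 0.3, -0.1]
gripper_width: 0.0878
grasp_force: 0.0
```

>>> apply_moves([
  {"dx": 0,"dy": 0,"dz": -1,"wx": 0,"wy": 0,"wz": 0,"gripper": 1},
  {"dx": 0,"dy": 0,"dz": -1,"wx": 0,"wy": 0,"wz": 0,"gripper": 1},
  {"dx": 0,"dy": 0,"dz": -0.6,"wx": 0,"wy": 0,"wz": 0,"gripper": 1},
  {"dx": 0,"dy": 0,"dz": -0.5,"wx": 0,"wy": 0,"wz": 0,"gripper": 1},
])

```text
time: 6.75
tool_pos: [0.5363, -0.0234, 0.05]
eef_rot: [0.458, 0.889, -0.0, 0.0]
force: [-0.8, -0.3, -0.1]
gripper_width: 0.0884
grasp_force: 0.0
```

>>> apply_moves([
  {"dx": 0,"dy": 0,"dz": 0,"wx": 0,"wy": 0,"wz": 0,"gripper": -0.5},
  {"dx": 0,"dy": 0,"dz": 0,"wx": 0,"wy": 0,"wz": 0,"gripper": -0.5},
  {"dx": 0,"dy": 0,"dz": 0,"wx": 0,"wy": 0,"wz": 0,"gripper": -0.5},
  {"dx": 0,"dy": 0,"dz": 0,"wx": 0,"wy": 0,"wz": 0,"gripper": -0.5},
  {"dx": 0,"dy": 0,"dz": 0,"wx": 0,"wy": 0,"wz": 0,"gripper": -0.5},
], grip_force=20)

```text
time: 7.25
tool_pos: [0.5362, -0.0229, 0.0512]
eef_rot: [0.458, 0.889, 0.0, 0.0]
force: [-0.1, -0.4, 0.4]
gripper_width: 0.0502
grasp_force: 0.0
```

>>> apply_moves([
  {"dx": 0,"dy": 0,"dz": 0,"wx": 0,"wy": 0,"wz": 0,"gripper": -0.5},
  {"dx": 0,"dy": 0,"dz": 0,"wx": 0,"wy": 0,"wz": 0,"gripper": -0.5},
  {"dx": 0,"dy": 0,"dz": 0,"wx": 0,"wy": 0,"wz": 0,"gripper": -0.5},
], grip_force=20)

```text
time: 7.55
tool_pos: [0.5359, -0.0229, 0.0507]
eef_rot: [0.458, 0.889, 0.0, 0.0]
force: [-0.1, -0.5, 0.5]
gripper_width: 0.0264
grasp_force: 0.0
```

>>> apply_moves([
  {"dx": 0,"dy": 0,"dz": 0.5,"wx": 0,"wy": 0,"wz": 0,"gripper": -0.5},
  {"dx": 0,"dy": 0,"dz": 1,"wx": 0,"wy": 0,"wz": 0,"gripper": -0.5},
  {"dx": 0,"dy": 0,"dz": 1,"wx": 0,"wy": 0,"wz": 0,"gripper": -0.5},
  {"dx": 0,"dy": 0,"dz": 1,"wx": 0,"wy": 0,"wz": 0,"gripper": -0.5},
])

```text
time: 7.95
tool_pos: [0.5358, -0.0229, 0.122]
eef_rot: [0.458, 0.889, 0.0, 0.0]
force: [0.8, -0.1, -0.3]
gripper_width: 0.0217
grasp_force: 0.0
```

The fingers closed past the carton's width, so I look before going on.

Run:
```python
from carton import *
print(tips_ahead if not callable(tips_ahead) else tips_ahead())
o=get_obs();s=snapshot("wrist");im=s["image"];W=cloud(s,o)
t=snapshot("scene");T=cloud(t)
both=np.vstack([im[:,:,::-1][:300],cv2.resize(t["image"][130:260,120:360,::-1],(560,303),interpolation=cv2.INTER_CUBIC)])
cv2.imwrite("pics/b1.png",both[:600])
for V in(W,T):
    try:
        p=comp(V,.040,.056,(.536,-.026),.07);print(len(p),p.mean(0),rect(p))
    except Exception as e: print(e)
```

```text
0.022
4588 [ 0.53541232 -0.02123587  0.04668921] (array([536.7, -22.9]), array([42. , 61.8]), 35.2)
366 [ 0.53416091 -0.02787301  0.04701646] (array([538.1, -24.7]), array([47., 62.]), 35.5)
```

View pics/b1.png

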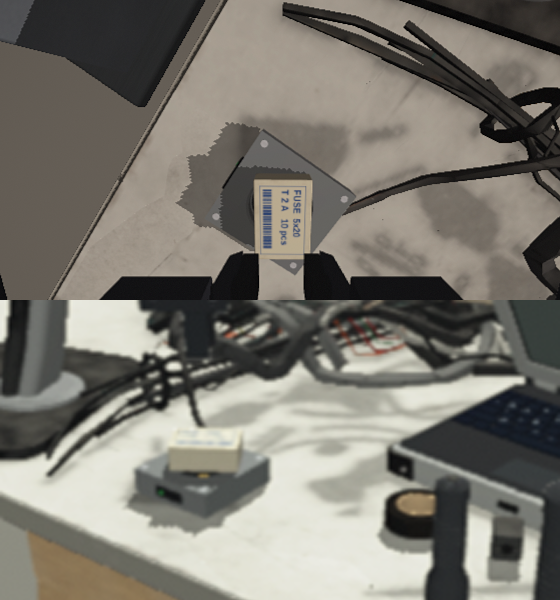

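Run:
```python
from carton import *
o=get_obs();s=snapshot("wrist");W=cloud(s,o)
T=(W-np.array(o["tool_pos"]))@R.from_quat(o["eef_rot"]).as_matrix()
print(o["tool_pos"],o["gripper_width"])
for v in range(230,330,10):
    print(v,[(u,T[v,u].round(3).tolist()) for u in (235,250,310,325)])
m=(T[...,2]<.04)&(T[...,2]>-.02)&(abs(T[...,1])<.05)
print(m.sum(),T[m].min(0),T[m].max(0))
```

```text
[ 0.53763387 -0.02301959  0.12339637] 0.021837596357547513
230 [(235, [-0.018, -0.038, 0.101]), (250, [-0.018, -0.025, 0.101]), (310, [-0.018, 0.024, 0.101]), (325, [-0.018, 0.036, 0.101])]
240 [(235, [-0.036, -0.042, 0.125]), (250, [-0.026, -0.026, 0.1]), (310, [-0.026, 0.024, 0.1]), (325, [-0.036, 0.04, 0.124])]
250 [(235, [-0.046, -0.042, 0.125]), (250, [-0.046, -0.028, 0.125]), (310, [-0.047, 0.027, 0.126]), (325, [-0.047, 0.041, 0.126])]
260 [(235, [0.011, -0.021, -0.016]), (250, [0.009, -0.014, -0.012]), (310, [0.009, 0.013, -0.013]), (325, [0.011, 0.02, -0.016])]
270 [(235, [0.01, -0.02, -0.025]), (250, [0.009, -0.013, -0.022]), (310, [0.009, 0.013, -0.022]), (325, [0.011, 0.019, -0.025])]
280 [(235, [0.009, -0.019, -0.031]), (250, [0.009, -0.013, -0.031]), (310, [0.009, 0.012, -0.03]), (325, [0.009, 0.018, -0.031])]
290 [(235, [0.01, -0.018, -0.04]), (250, [0.006, -0.013, -0.033]), (310, [0.005, 0.012, -0.032]), (325, [0.009, 0.017, -0.039])]
300 [(235, [0.009, -0.017, -0.046]), (250, [0.009, -0.011, -0.046]), (310, [-0.0, 0.012, -0.031]), (325, [0.009, 0.016, -0.046])]
310 [(235, [0.008, -0.016, -0.05]), (250, [0.007, -0.011, -0.049]), (310, [-0.004, 0.012, -0.033]), (325, [0.008, 0.016, -0.05])]
320 [(235, [0.027, -0.011, -0.083]), (250, [0.027, -0.007, -0.083]), (310, [0.027, 0.007, -0.083]), (325, [0.027, 0.011, -0.083])]
1019 [-0.00890382 -0.02566888 -0.0199872 ] [ 0.01140496  0.02492823 -0.00273832]
```

The wrist depth shows the real fingertips about 3 mm behind the reported TCP, not 22 mm ahead. The fingers therefore closed above the carton, so I retry about 25 mm lower.

>>> apply_moves([
  {"dx": 0,"dy": 0,"dz": 0,"wx": 0,"wy": 0,"wz": 0,"gripper": 1},
  {"dx": 0,"dy": 0,"dz": 0,"wx": 0,"wy": 0,"wz": 0,"gripper": 1},
  {"dx": 0,"dy": 0,"dz": 0,"wx": 0,"wy": 0,"wz": 0,"gripper": 1},
  {"dx": 0,"dy": 0,"dz": 0,"wx": 0,"wy": 0,"wz": 0,"gripper": 1},
  {"dx": 0,"dy": 0,"dz": -1,"wx": 0,"wy": 0,"wz": 0,"gripper": 1},
])

```text
time: 8.6
tool_pos: [0.5376, -0.023, 0.1018]
eef_rot: [0.458, 0.889, 0.001, 0.002]
force: [-0.3, -0.4, -0.0]
gripper_width: 0.0601
grasp_force: 0.0
```

>>> apply_moves([
  {"dx": 0,"dy": 0,"dz": -1,"wx": 0,"wy": 0,"wz": 0,"gripper": 1},
  {"dx": 0,"dy": 0,"dz": 0,"wx": 0,"wy": 0,"wz": 0,"gripper": 1},
])

```text
time: 8.8
tool_pos: [0.5341, -0.0228, 0.0786]
eef_rot: [0.458, 0.889, -0.001, -0.002]
force: [-0.7, -0.4, -0.7]
gripper_width: 0.076
grasp_force: 0.0
```

>>> apply_moves([
  {"dx": 0,"dy": 0,"dz": -1,"wx": 0,"wy": 0,"wz": 0,"gripper": 1},
  {"dx": 0,"dy": 0,"dz": -1,"wx": 0,"wy": 0,"wz": 0,"gripper": 1},
  {"dx": 0,"dy": 0,"dz": -0.3,"wx": 0,"wy": 0,"wz": 0,"gripper": 1},
  {"dx": 0,"dy": 0,"dz": -0.2,"wx": 0,"wy": 0,"wz": 0,"gripper": 1},
])

```text
time: 9.2
tool_pos: [0.536, -0.0229, 0.0307]
eef_rot: [0.458, 0.889, -0.0, -0.0]
force: [0.3, 0.2, -0.5]
gripper_width: 0.0878
grasp_force: 0.0
```

Run:
```python
from carton import *
o=get_obs();s=snapshot("wrist");W=cloud(s,o)
M=R.from_quat(o["eef_rot"]).as_matrix();T=(W-np.array(o["tool_pos"]))@M
print(o["tool_pos"],o["gripper_width"],o["force"])
m=(T[...,2]<.01)&(T[...,2]>-.03)&(abs(T[...,1])>.035)&(abs(T[...,1])<.075)&(T[...,0]<.015)&(T[...,0]>-.02)
print("fingers",m.sum(),T[m].max(0),"tip world z",W[m][:,2].min())
m=(W[...,2]>.04)&(W[...,2]<.055)&(abs(T[...,1])<.035)
p=W[m];print("carton top",len(p),rect(p),p[:,2].mean())
```

```text
[ 0.53595411 -0.02290225  0.03068504] 0.08781283932039055 [ 0.28277604  0.15481034 -0.4816753 ]
fingers 6355 [0.01499206 0.07489448 0.0099879 ] tip world z 0.020688399777981634
carton top 9200 (array([533.3, -17.8]), array([42.3, 50. ]), 34.9) 0.04664570240131598
```

>>> apply_moves([
  {"dx": 0,"dy": 0,"dz": -0.25,"wx": 0,"wy": 0,"wz": 0,"gripper": -0.5},
  {"dx": 0,"dy": 0,"dz": 0,"wx": 0,"wy": 0,"wz": 0,"gripper": -0.5},
  {"dx": 0,"dy": 0,"dz": 0,"wx": 0,"wy": 0,"wz": 0,"gripper": -0.5},
  {"dx": 0,"dy": 0,"dz": 0,"wx": 0,"wy": 0,"wz": 0,"gripper": -0.5},
  {"dx": 0,"dy": 0,"dz": 0,"wx": 0,"wy": 0,"wz": 0,"gripper": -0.5},
], grip_force=20)

```text
time: 9.75
tool_pos: [0.536, -0.0229, 0.0259]
eef_rot: [0.458, 0.889, 0.0, 0.0]
force: [-1.0, -0.2, 0.1]
gripper_width: 0.0501
grasp_force: 0.0
```

>>> apply_moves([
  {"dx": 0,"dy": 0,"dz": 0,"wx": 0,"wy": 0,"wz": 0,"gripper": -0.5},
  {"dx": 0,"dy": 0,"dz": 0,"wx": 0,"wy": 0,"wz": 0,"gripper": -0.5},
  {"dx": 0,"dy": 0,"dz": 0,"wx": 0,"wy": 0,"wz": 0,"gripper": -0.5},
])

```text
time: 10.05
tool_pos: [0.536, -0.0229, 0.0258]
eef_rot: [0.458, 0.889, 0.0, 0.0]
force: [-0.4, -0.4, 2.5]
gripper_width: 0.0419
grasp_force: 20.0
```

Carton gripped: 41.9 mm opening at 20 N.

>>> apply_moves([
  {"dx": 0,"dy": 0,"dz": 0.5,"wx": 0,"wy": 0,"wz": 0,"gripper": -0.5},
  {"dx": 0,"dy": 0,"dz": 1,"wx": 0,"wy": 0,"wz": 0,"gripper": -0.5},
  {"dx": 0,"dy": 0,"dz": 1,"wx": 0,"wy": 0,"wz": 0,"gripper": -0.5},
  {"dx": -0.2,"dy": -0.5,"dz": 0.5,"wx": 0,"wy": 0,"wz": 0,"gripper": -0.5},
  {"dx": -0.3,"dy": -1,"dz": 0,"wx": 0,"wy": 0,"wz": -0.2,"gripper": -0.5},
])

```text
time: 10.55
tool_pos: [0.5269, -0.0521, 0.0873]
eef_rot: [0.501, 0.865, 0.001, 0.001]
force: [0.7, -0.2, -1.7]
gripper_width: 0.0419
grasp_force: 20.0
```

>>> apply_moves([
  {"dx": -0.3,"dy": -1,"dz": 0,"wx": 0,"wy": 0,"wz": -0.2,"gripper": -0.5},
  {"dx": -0.3,"dy": -1,"dz": 0,"wx": 0,"wy": 0,"wz": -0.2,"gripper": -0.5},
  {"dx": -0.3,"dy": -1,"dz": 0,"wx": 0,"wy": 0,"wz": -0.2,"gripper": -0.5},
  {"dx": -0.3,"dy": -1,"dz": 0,"wx": 0,"wy": 0,"wz": -0.2,"gripper": -0.5},
  {"dx": -0.3,"dy": -1,"dz": 0,"wx": 0,"wy": 0,"wz": -0.2,"gripper": -0.5},
])

```text
time: 11.05
tool_pos: [0.4947, -0.1545, 0.0857]
eef_rot: [0.702, 0.712, -0.0, -0.0]
force: [0.1, -0.1, -0.7]
gripper_width: 0.0421
grasp_force: 20.0
```

>>> apply_moves([
  {"dx": 0,"dy": -1,"dz": 0,"wx": 0,"wy": 0,"wz": -0.04,"gripper": -0.5},
  {"dx": 0,"dy": 0,"dz": -1,"wx": 0,"wy": 0,"wz": 0,"gripper": -0.5},
  {"dx": 0,"dy": 0,"dz": -1,"wx": 0,"wy": 0,"wz": 0,"gripper": -0.5},
  {"dx": 0,"dy": 0,"dz": -1,"wx": 0,"wy": 0,"wz": 0,"gripper": -0.5},
])

```text
time: 11.45
tool_pos: [0.4952, -0.174, 0.0252]
eef_rot: [0.708, 0.707, -0.0, 0.0]
force: [0.7, 0.3, -1.1]
gripper_width: 0.0416
grasp_force: 20.0
```

>>> apply_moves([
  {"dx": 0,"dy": 0,"dz": -0.8,"wx": 0,"wy": 0,"wz": 0,"gripper": -0.5},
  {"dx": 0,"dy": 0,"dz": -0.25,"wx": 0,"wy": 0,"wz": 0,"gripper": -0.5},
  {"dx": 0,"dy": 0,"dz": -0.1,"wx": 0,"wy": 0,"wz": 0,"gripper": -0.5},
])

```text
time: 11.75
tool_pos: [0.4951, -0.1734, 0.0024]
eef_rot: [0.707, 0.707, -0.0, -0.0]
force: [-0.3, -0.8, -0.2]
gripper_width: 0.0421
grasp_force: 20.0
```

>>> apply_moves([
  {"dx": 0,"dy": 0,"dz": -0.03,"wx": 0,"wy": 0,"wz": 0,"gripper": 1},
  {"dx": 0,"dy": 0,"dz": 0,"wx": 0,"wy": 0,"wz": 0,"gripper": 1},
  {"dx": 0,"dy": 0,"dz": 0,"wx": 0,"wy": 0,"wz": 0,"gripper": 1},
  {"dx": 0,"dy": 0,"dz": 0,"wx": 0,"wy": 0,"wz": 0,"gripper": 1},
  {"dx": 0,"dy": 0,"dz": 1,"wx": 0,"wy": 0,"wz": 0,"gripper": 1},
])

```text
time: 12.25
tool_pos: [0.4948, -0.1724, 0.021]
eef_rot: [0.707, 0.707, -0.001, -0.001]
force: [0.1, -1.0, 1.1]
gripper_width: 0.0798
grasp_force: 0.0
```

>>> apply_moves([
  {"dx": 0,"dy": 0,"dz": 1,"wx": 0,"wy": 0,"wz": 0,"gripper": 1},
  {"dx": 0,"dy": 0,"dz": 1,"wx": 0,"wy": 0,"wz": 0,"gripper": 1},
  {"dx": 0,"dy": 0,"dz": 1,"wx": 0,"wy": 0,"wz": 0,"gripper": 1},
  {"dx": 0,"dy": 0,"dz": 1,"wx": 0,"wy": 0,"wz": 0,"gripper": 1},
  {"dx": 0,"dy": 0,"dz": 1,"wx": 0,"wy": 0,"wz": 0,"gripper": 1},
])

```text
time: 12.75
tool_pos: [0.4958, -0.1728, 0.1232]
eef_rot: [0.707, 0.707, 0.0, 0.0]
force: [0.1, -0.8, 0.1]
gripper_width: 0.0879
grasp_force: 0.0
```

>>> apply_moves([
  {"dx": 0,"dy": 0,"dz": 1,"wx": 0,"wy": 0,"wz": 0,"gripper": 1},
  {"dx": 0,"dy": 0,"dz": 1,"wx": 0,"wy": 0,"wz": 0,"gripper": 1},
  {"dx": 0,"dy": 0,"dz": 1,"wx": 0,"wy": 0,"wz": 0,"gripper": 1},
  {"dx": 0,"dy": 0,"dz": 1,"wx": 0,"wy": 0,"wz": 0,"gripper": 1},
  {"dx": 0,"dy": 0,"dz": 1,"wx": 0,"wy": 0,"wz": 0,"gripper": 1},
])

```text
time: 13.25
tool_pos: [0.4956, -0.1727, 0.2231]
eef_rot: [0.707, 0.707, 0.0, 0.0]
force: [-0.0, -0.0, -0.3]
gripper_width: 0.0883
grasp_force: 0.0
```

Run:
```python
from carton import *
o=get_obs();s=snapshot("wrist");W=cloud(s,o);a=s["image"]
t=snapshot("top");T=cloud(t)
cv2.imwrite("pics/b2.png",np.vstack([a[:300,:,::-1],cv2.resize(t["image"][110:260,150:430,::-1],(560,300),interpolation=cv2.INTER_CUBIC)]))
print(o["tool_pos"])
m=(abs(T[...,0]-.495)<.05)&(abs(T[...,1]+.174)<.05)&(T[...,2]>.012);print("carton",rect(T[m]),T[m].mean(0))
for n,V in(("top",T),("wrist",W)):
    p=comp(V,.018,.030,(.531,-.025),.072);print(n,"dock",len(p),rect(p),np.percentile(p,[1,99],axis=0).round(4).tolist())
    m=(V[...,2]<.014)&(V[...,2]>.002)&(np.hypot(V[...,0]-.531,V[...,1]+.025)<.035);q=V[m]
    print("well floor",len(q),q.mean(0) if len(q) else 0, cv2.minEnclosingCircle((q[:,:2]*1000).astype(np.float32)) if len(q) else 0)
    try:
        p=comp(V,.1,.118,(.502,-.302),.035);print("torch",len(p),p.mean(0),cv2.minEnclosingCircle((p[:,:2]*1000).astype(np.float32)))
    except Exception as e: print(e)
```

```text
[ 0.4955698  -0.17274155  0.22311957]
carton (array([ 483.7, -171.7]), array([ 88.7, 106. ]), 65.2) [ 0.47934918 -0.17779698  0.58147347]Traceback (most recent call last):
  File "<stdin>", line 8, in <module>
  File "carton.py", line 7, in comp
    k=1+st[1:,4].argmax();return W[l==k]
        ~~~~~~~~~~~~~~~^^
ValueError: attempt to get argmax of an empty sequence
```

View pics/b2.png

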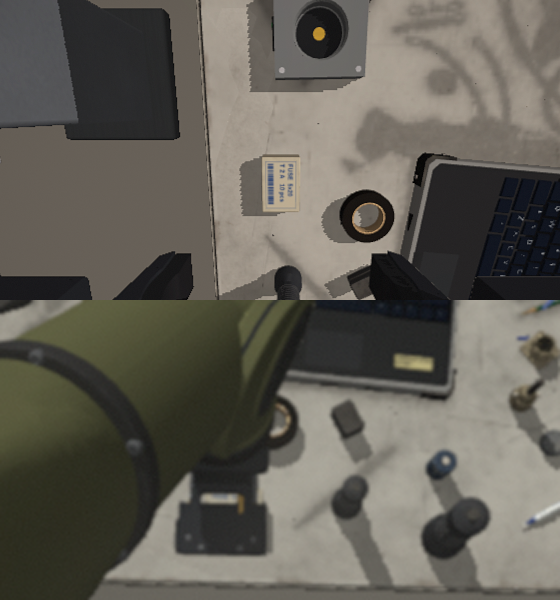

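Carton lies flat on the desk at wrist pixel (281,183). The open well shows at (319,30) and the torch head at (288,280).

Run:
```python
from carton import *
o=get_obs();s=snapshot("wrist");W=cloud(s,o)
# well mouth: image circle -> ray onto z=.024
f=210/np.tan(np.radians(s["fov_y"])/2);M=np.array(s["mount"]);Q=R.from_quat(o["eef_rot"]).as_matrix()
g=cv2.cvtColor(s["image"],cv2.COLOR_RGB2GRAY)
mask=((g<95)).astype(np.uint8);mask=mask[0:62,285:355].copy()
cn,_=cv2.findContours(mask,cv2.RETR_EXTERNAL,cv2.CHAIN_APPROX_NONE);c=max(cn,key=cv2.contourArea).reshape(-1,2)+[285,0]
c=c[(c[:,1]>1)]
def onplane(uv,z):
    d=np.stack([(uv[:,0]-s["cx"])/f,(uv[:,1]-s["cy"])/f,np.ones(len(uv))],-1)@M[:3,:3].T@Q.T
    e=Q@M[:3,3]+o["tool_pos"];return e+d*((z-e[2])/d[:,2])[:,None]
p=onplane(c.astype(float),.024);x,y=p[:,0],p[:,1]
A=np.c_[2*x,2*y,np.ones(len(x))];k=np.linalg.lstsq(A,x*x+y*y,rcond=None)[0];r=np.sqrt(k[2]+k[0]**2+k[1]**2)
print("well",k[:2],"r",r,"bbox",c.min(0),c.max(0),"resid",np.abs(np.hypot(x-k[0],y-k[1])-r).max())
m=(abs(W[...,2]-.0235)<.004)&(abs(W[...,1]+.025)<.07)&(abs(W[...,0]-.531)<.06);q=W[m];print("docktop",len(q),np.percentile(q,[1,99],axis=0))
m=(W[...,2]>.016)&(W[...,2]<.03)&(abs(W[...,1]+.173)<.04)&(abs(W[...,0]-.495)<.05);print("carton",m.sum(),rect(W[m]),np.percentile(W[m][:,2],[2,50,98]))
b=[b for b in boxes_of("well","wrist")];print(b)
print(onplane(np.array([b[0]["location"]],float),.024) if b else 0)
m=(W[...,2]>.1)&(W[...,2]<.118)&(abs(W[...,1]+.302)<.03)&(abs(W[...,0]-.502)<.03);print("torch",m.sum(),W[m].mean(0),rect(W[m]))
```

```text
well [ 0.53442647 -0.02196608] r 0.025638955794232213 bbox [292   2] [345  58] resid 0.0018875143374589322
docktop 4748 [[ 0.48886728 -0.06338014  0.02016468]
 [ 0.57780118  0.00257721  0.0245179 ]]
carton 2113 (array([ 494.7, -174.2]), array([62.3, 41.7]), 89.6) [0.02064899 0.02274146 0.02429204]
[{'location': [317.0, 35.8], 'confidence': 0.56}]
[[ 0.53324294 -0.02823367  0.024     ]]
torch 50 [ 0.50255557 -0.28715394  0.10212181] (array([ 502.3, -287.6]), array([ 3.8, 18.6]), 89.6)
```

>>> apply_moves([
  {"dx": 0.1,"dy": -1,"dz": 0,"wx": 0,"wy": 0,"wz": 0,"gripper": 1},
  {"dx": 0.1,"dy": -1,"dz": 0,"wx": 0,"wy": 0,"wz": 0,"gripper": 1},
  {"dx": 0.1,"dy": -1,"dz": 0,"wx": 0,"wy": 0,"wz": 0,"gripper": 1},
  {"dx": 0,"dy": -1,"dz": 0,"wx": 0,"wy": 0,"wz": 0,"gripper": 1},
  {"dx": 0,"dy": -1,"dz": 0,"wx": 0,"wy": 0,"wz": 0,"gripper": 1},
])

```text
time: 13.95
tool_pos: [0.5011, -0.2731, 0.2204]
eef_rot: [0.707, 0.707, -0.0, -0.001]
force: [0.5, -0.2, 0.2]
gripper_width: 0.0884
grasp_force: 0.0
```

>>> apply_moves([
  {"dx": 0,"dy": -1,"dz": 0,"wx": 0,"wy": 0,"wz": 0,"gripper": 1},
  {"dx": 0,"dy": -0.45,"dz": 0,"wx": 0,"wy": 0,"wz": 0,"gripper": 1},
])

```text
time: 14.15
tool_pos: [0.5007, -0.3037, 0.2206]
eef_rot: [0.708, 0.706, -0.001, -0.001]
force: [-0.5, 0.4, 0.4]
gripper_width: 0.0882
grasp_force: 0.0
```

Run:
```python
from carton import *
o=get_obs();s=snapshot("wrist");save("w3",s);W=cloud(s,o);print(o["tool_pos"])
m=(W[...,2]>.1)&(W[...,2]<.118)&(abs(W[...,1]+.302)<.03)&(abs(W[...,0]-.502)<.03);q=W[m]
print("torch",m.sum(),q.mean(0),q.max(0),cv2.minEnclosingCircle((q[:,:2]*1000).astype(np.float32)))
```

```text
[ 0.50066238 -0.30369013  0.22064986]
torch 766 [ 0.50268323 -0.29826896  0.10514055] [ 0.51587676 -0.28583877  0.10966967] ((502.7930908203125, -299.3743896484375), 13.53757381439209)
```

View pics/w3.png

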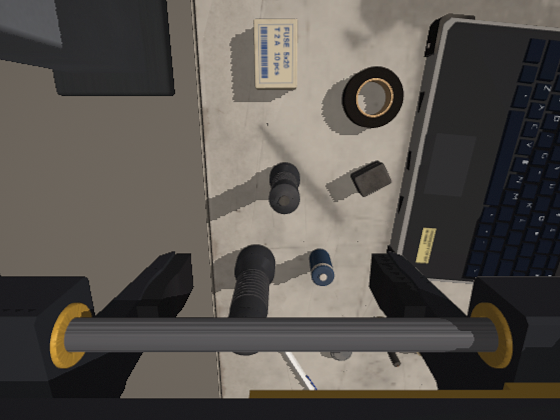

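Torch top is at wrist pixel (287,190), with clear space around it. The big look-alike is at (255,270) and the cell at (321,268). I go down to grasp a little above the torch's centre.

>>> apply_moves([
  {"dx": 0.05,"dy": 0.1,"dz": -1,"wx": 0,"wy": 0,"wz": 0,"gripper": 1},
  {"dx": 0,"dy": 0,"dz": -1,"wx": 0,"wy": 0,"wz": 0,"gripper": 1},
  {"dx": 0,"dy": 0,"dz": -1,"wx": 0,"wy": 0,"wz": 0,"gripper": 1},
  {"dx": 0,"dy": 0,"dz": -1,"wx": 0,"wy": 0,"wz": 0,"gripper": 1},
  {"dx": 0,"dy": 0,"dz": -1,"wx": 0,"wy": 0,"wz": 0,"gripper": 1},
])

```text
time: 14.7
tool_pos: [0.5028, -0.2982, 0.1206]
eef_rot: [0.707, 0.708, 0.0, -0.001]
force: [0.6, -0.4, -0.2]
gripper_width: 0.088
grasp_force: 0.0
```

>>> apply_moves([
  {"dx": 0,"dy": 0,"dz": -1,"wx": 0,"wy": 0,"wz": 0,"gripper": 1},
  {"dx": 0,"dy": 0,"dz": -1,"wx": 0,"wy": 0,"wz": 0,"gripper": 1},
  {"dx": 0,"dy": 0,"dz": -0.8,"wx": 0,"wy": 0,"wz": 0,"gripper": 1},
  {"dx": 0,"dy": 0,"dz": -0.5,"wx": 0,"wy": 0,"wz": 0,"gripper": 1},
])

```text
time: 15.1
tool_pos: [0.5022, -0.298, 0.0543]
eef_rot: [0.707, 0.708, 0.0, -0.002]
force: [0.7, 0.7, 0.1]
gripper_width: 0.0881
grasp_force: 0.0
```

>>> apply_moves([
  {"dx": 0,"dy": -0.08,"dz": -0.05,"wx": 0,"wy": 0,"wz": 0,"gripper": -1},
  {"dx": 0,"dy": 0,"dz": 0,"wx": 0,"wy": 0,"wz": 0,"gripper": -1},
  {"dx": 0,"dy": 0,"dz": 0,"wx": 0,"wy": 0,"wz": 0,"gripper": -1},
  {"dx": 0,"dy": 0,"dz": 0,"wx": 0,"wy": 0,"wz": 0,"gripper": -1},
  {"dx": 0,"dy": 0,"dz": 0,"wx": 0,"wy": 0,"wz": 0,"gripper": -1},
], grip_force=25)

```text
time: 15.6
tool_pos: [0.5032, -0.3017, 0.0557]
eef_rot: [0.707, 0.707, 0.0, 0.001]
force: [-1.2, 0.0, -0.1]
gripper_width: 0.0502
grasp_force: 0.0
```

>>> apply_moves([
  {"dx": 0,"dy": 0,"dz": 0,"wx": 0,"wy": 0,"wz": 0,"gripper": -1},
  {"dx": 0,"dy": 0,"dz": 0,"wx": 0,"wy": 0,"wz": 0,"gripper": -1},
  {"dx": 0,"dy": 0,"dz": 0,"wx": 0,"wy": 0,"wz": 0,"gripper": -1},
  {"dx": 0,"dy": 0,"dz": 0,"wx": 0,"wy": 0,"wz": 0,"gripper": -1},
  {"dx": 0,"dy": 0,"dz": 0,"wx": 0,"wy": 0,"wz": 0,"gripper": -1},
])

```text
time: 16.1
tool_pos: [0.503, -0.3015, 0.0552]
eef_rot: [0.707, 0.707, 0.0, 0.0]
force: [1.1, -1.2, 1.1]
gripper_width: 0.0287
grasp_force: 24.9
```

Torch gripped: 28.7 mm opening at 25 N. Next I lift it and carry it to the dock, turning back to the 35° orientation that cleared everything earlier.

>>> apply_moves([
  {"dx": 0,"dy": 0,"dz": 0.5,"wx": 0,"wy": 0,"wz": 0,"gripper": -1},
  {"dx": 0,"dy": 0,"dz": 1,"wx": 0,"wy": 0,"wz": 0,"gripper": -1},
  {"dx": 0,"dy": 0,"dz": 1,"wx": 0,"wy": 0,"wz": 0,"gripper": -1},
  {"dx": 0,"dy": 0.5,"dz": 1,"wx": 0,"wy": 0,"wz": 0,"gripper": -1},
  {"dx": 0.1,"dy": 1,"dz": 0,"wx": 0,"wy": 0,"wz": 0.1,"gripper": -1},
])

```text
time: 16.6
tool_pos: [0.5058, -0.2739, 0.1277]
eef_rot: [0.69, 0.724, -0.0, 0.003]
force: [0.0, -1.5, -1.5]
gripper_width: 0.0291
grasp_force: 24.9
```

>>> apply_moves([
  {"dx": 0.1,"dy": 1,"dz": 0,"wx": 0,"wy": 0,"wz": 0.1,"gripper": -1},
  {"dx": 0.1,"dy": 1,"dz": 0,"wx": 0,"wy": 0,"wz": 0.1,"gripper": -1},
  {"dx": 0.1,"dy": 1,"dz": 0,"wx": 0,"wy": 0,"wz": 0.1,"gripper": -1},
  {"dx": 0.1,"dy": 1,"dz": 0,"wx": 0,"wy": 0,"wz": 0.1,"gripper": -1},
  {"dx": 0.1,"dy": 1,"dz": 0,"wx": 0,"wy": 0,"wz": 0.1,"gripper": -1},
])

```text
time: 17.1
tool_pos: [0.5142, -0.1684, 0.1239]
eef_rot: [0.591, 0.807, -0.0, -0.001]
force: [-0.0, -0.2, -1.6]
gripper_width: 0.0289
grasp_force: 24.9
```

>>> apply_moves([
  {"dx": 0.12,"dy": 1,"dz": 0,"wx": 0,"wy": 0,"wz": 0.1,"gripper": -1},
  {"dx": 0.12,"dy": 1,"dz": 0,"wx": 0,"wy": 0,"wz": 0.1,"gripper": -1},
  {"dx": 0.12,"dy": 1,"dz": 0,"wx": 0,"wy": 0,"wz": 0.1,"gripper": -1},
  {"dx": 0.12,"dy": 1,"dz": 0,"wx": 0,"wy": 0,"wz": 0.1,"gripper": -1},
  {"dx": 0.12,"dy": 1,"dz": 0,"wx": 0,"wy": 0,"wz": 0.1,"gripper": -1},
])

```text
time: 17.6
tool_pos: [0.5259, -0.0686, 0.124]
eef_rot: [0.486, 0.874, -0.0, -0.001]
force: [-0.5, -0.8, -2.5]
gripper_width: 0.0287
grasp_force: 24.9
```

>>> apply_moves([
  {"dx": 0.15,"dy": 1,"dz": 0,"wx": 0,"wy": 0,"wz": 0.1,"gripper": -1},
  {"dx": 0.15,"dy": 1,"dz": 0,"wx": 0,"wy": 0,"wz": 0.04,"gripper": -1},
  {"dx": 0,"dy": 0.45,"dz": 0,"wx": 0,"wy": 0,"wz": 0,"gripper": -1},
  {"dx": 0,"dy": 0,"dz": 0,"wx": 0,"wy": 0,"wz": 0,"gripper": -1},
])

```text
time: 18.0
tool_pos: [0.532, -0.0198, 0.1243]
eef_rot: [0.456, 0.89, 0.0, -0.001]
force: [0.2, 0.1, -2.2]
gripper_width: 0.0286
grasp_force: 24.9
```

Run:
```python
from carton import *
o=get_obs();s=snapshot("wrist");t=snapshot("scene");W=cloud(s,o);V=cloud(t);print(o["tool_pos"],o["gripper_width"],o["grasp_force"])
cv2.imwrite("pics/b3.png",np.vstack([s["image"][:300,:,::-1],cv2.resize(t["image"][90:240,100:380,::-1],(560,300),interpolation=cv2.INTER_CUBIC)]))
T=(W-o["tool_pos"])@R.from_quat(o["eef_rot"]).as_matrix()
m=(T[...,2]>.01)&(T[...,2]<.07)&(abs(T[...,1])<.025)&(abs(T[...,0])<.03)
print("wrist torch below tips",m.sum(),np.percentile(T[m],[1,50,99],axis=0).round(4).tolist() if m.any() else 0)
tp=o["tool_pos"]
for h in(.065,.075,.085,.095,.105):
    q=V[(abs(V[...,2]-h)<.005)&(np.hypot(V[...,0]-tp[0],V[...,1]-tp[1])<.035)];print(h,len(q),q.mean(0).round(4) if len(q) else 0,q.min(0).round(3) if len(q) else 0,q.max(0).round(3) if len(q) else 0)
```

```text
[ 0.53203644 -0.01976147  0.12430326] 0.028595834952830836 24.88237928146191
wrist torch below tips 1660 [[-0.0021, -0.0154, 0.0107], [0.0136, 0.0012, 0.0308], [0.0188, 0.017, 0.0533]]
0.065 5 [ 0.5235 -0.0282  0.0694] [ 0.518 -0.036  0.069] [ 0.533 -0.016  0.07 ]
0.075 74 [ 0.5247 -0.0292  0.0751] [ 0.515 -0.038  0.07 ] [ 0.545 -0.009  0.08 ]
0.085 76 [ 0.5237 -0.0288  0.0852] [ 0.514 -0.04   0.08 ] [ 0.541 -0.01   0.09 ]
0.095 88 [ 0.5258 -0.0284  0.095 ] [ 0.516 -0.039  0.09 ] [ 0.545 -0.009  0.1  ]
0.105 56 [ 0.5261 -0.0268  0.1047] [ 0.52  -0.035  0.1  ] [ 0.541 -0.015  0.11 ]
```

View pics/b3.png

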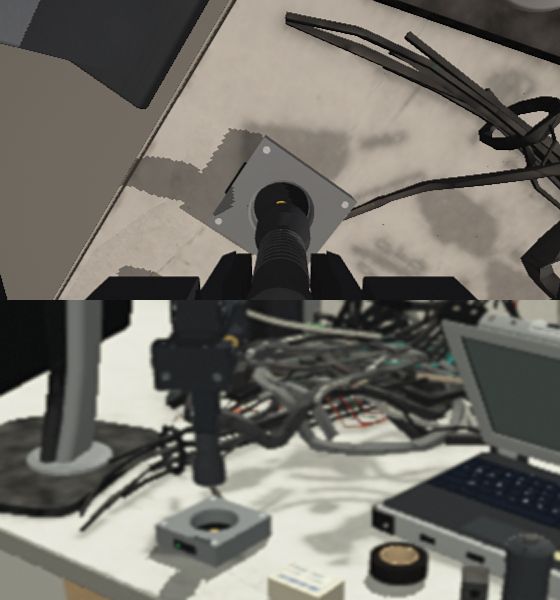

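The torch is upright in the grip above the well, with the mouth at wrist pixel (281,205). I correct by about 3 mm and lower it.

>>> apply_moves([
  {"dx": 0.08,"dy": -0.14,"dz": -0.5,"wx": 0,"wy": 0,"wz": 0,"gripper": -1},
  {"dx": 0,"dy": 0,"dz": -0.8,"wx": 0,"wy": 0,"wz": 0,"gripper": -1},
  {"dx": 0,"dy": 0,"dz": -0.5,"wx": 0,"wy": 0,"wz": 0,"gripper": -1},
  {"dx": 0,"dy": 0,"dz": -0.4,"wx": 0,"wy": 0,"wz": 0,"gripper": -1},
  {"dx": 0,"dy": 0,"dz": 0,"wx": 0,"wy": 0,"wz": 0,"gripper": -1},
])

```text
time: 18.6
tool_pos: [0.5336, -0.0257, 0.0798]
eef_rot: [0.458, 0.889, -0.001, -0.001]
force: [-0.2, -0.2, -1.8]
gripper_width: 0.0286
grasp_force: 24.9
```

>>> apply_moves([
  {"dx": 0,"dy": 0,"dz": -0.25,"wx": 0,"wy": 0,"wz": 0,"gripper": -1},
  {"dx": 0,"dy": 0,"dz": -0.25,"wx": 0,"wy": 0,"wz": 0,"gripper": -1},
])

```text
time: 18.8
tool_pos: [0.5349, -0.0254, 0.0711]
eef_rot: [0.458, 0.889, 0.0, 0.001]
force: [-0.6, 0.2, -0.3]
gripper_width: 0.029
grasp_force: 24.9
```

>>> apply_moves([
  {"dx": 0,"dy": 0.1,"dz": -0.2,"wx": 0,"wy": 0,"wz": 0,"gripper": -1},
  {"dx": 0,"dy": 0,"dz": -0.15,"wx": 0,"wy": 0,"wz": 0,"gripper": -1},
  {"dx": 0,"dy": 0,"dz": 0,"wx": 0,"wy": 0,"wz": 0,"gripper": -1},
])

```text
time: 19.1
tool_pos: [0.5343, -0.0231, 0.0637]
eef_rot: [0.458, 0.889, -0.0, -0.0]
force: [-0.2, -0.2, -1.7]
gripper_width: 0.0288
grasp_force: 24.9
```

>>> apply_moves([
  {"dx": 0,"dy": 0,"dz": -0.05,"wx": 0,"wy": 0,"wz": 0,"gripper": -1},
  {"dx": 0,"dy": 0,"dz": -0.05,"wx": 0,"wy": 0,"wz": 0,"gripper": -1},
  {"dx": 0,"dy": 0,"dz": 0,"wx": 0,"wy": 0,"wz": 0,"gripper": -1},
])

```text
time: 19.4
tool_pos: [0.5349, -0.0234, 0.0631]
eef_rot: [0.458, 0.889, 0.0, 0.001]
force: [-0.8, 0.3, 7.1]
gripper_width: 0.0288
grasp_force: 25.0
```

Contact at the expected depth, so the torch is fully down. I release and retreat straight up.

>>> apply_moves([
  {"dx": 0,"dy": 0,"dz": 0.05,"wx": 0,"wy": 0,"wz": 0,"gripper": 1},
  {"dx": 0,"dy": 0,"dz": 0,"wx": 0,"wy": 0,"wz": 0,"gripper": 1},
  {"dx": 0,"dy": 0,"dz": 0,"wx": 0,"wy": 0,"wz": 0,"gripper": 1},
  {"dx": 0,"dy": 0,"dz": 0,"wx": 0,"wy": 0,"wz": 0,"gripper": 1},
  {"dx": 0,"dy": 0,"dz": 0,"wx": 0,"wy": 0,"wz": 0,"gripper": 1},
])

```text
time: 19.9
tool_pos: [0.5345, -0.0233, 0.063]
eef_rot: [0.458, 0.889, 0.0, -0.0]
force: [-0.2, 0.5, 0.1]
gripper_width: 0.0666
grasp_force: 0.0
```

>>> apply_moves([
  {"dx": 0,"dy": 0,"dz": 0.5,"wx": 0,"wy": 0,"wz": 0,"gripper": 1},
  {"dx": 0,"dy": 0,"dz": 1,"wx": 0,"wy": 0,"wz": 0,"gripper": 1},
  {"dx": 0,"dy": 0,"dz": 1,"wx": 0,"wy": 0,"wz": 0,"gripper": 1},
  {"dx": 0,"dy": 0,"dz": 1,"wx": 0,"wy": 0,"wz": 0,"gripper": 1},
  {"dx": 0,"dy": 0,"dz": 1,"wx": 0,"wy": 0,"wz": 0,"gripper": 1},
])

```text
time: 20.4
tool_pos: [0.5344, -0.0234, 0.1545]
eef_rot: [0.458, 0.889, 0.0, 0.0]
force: [0.7, 0.8, -0.3]
gripper_width: 0.088
grasp_force: 0.0
```

>>> apply_moves([
  {"dx": 0,"dy": 0,"dz": 1,"wx": 0,"wy": 0,"wz": 0,"gripper": 1},
  {"dx": 0,"dy": 0,"dz": 1,"wx": 0,"wy": 0,"wz": 0,"gripper": 1},
  {"dx": 0,"dy": 0,"dz": 1,"wx": 0,"wy": 0,"wz": 0,"gripper": 1},
  {"dx": 0,"dy": 0,"dz": 1,"wx": 0,"wy": 0,"wz": 0,"gripper": 1},
  {"dx": 0,"dy": 0,"dz": 0,"wx": 0,"wy": 0,"wz": 0,"gripper": 1},
])

```text
time: 20.9
tool_pos: [0.5361, -0.0234, 0.2359]
eef_rot: [0.458, 0.889, 0.001, 0.003]
force: [-0.5, -0.0, 0.2]
gripper_width: 0.0881
grasp_force: 0.0
```

Run:
```python
from carton import *
o=get_obs();t=snapshot("scene");V=cloud(t);print(o["time"],o["tool_pos"],o["force"])
cv2.imwrite("pics/b4.png",cv2.resize(t["image"][110:310,120:420,::-1],(780,520),interpolation=cv2.INTER_CUBIC))
for h in(.04,.06,.08,.1,.115):
    q=V[(abs(V[...,2]-h)<.006)&(np.hypot(V[...,0]-.534,V[...,1]+.023)<.035)];print(h,len(q),q.mean(0).round(4) if len(q) else 0,q.max(0).round(3) if len(q) else 0)
m=(abs(V[...,0]-.54)<.04)&(abs(V[...,1]+.39)<.035)&(V[...,2]>.044)&(V[...,2]<.058);print("cell",V[m].mean(0))
```

```text
20.9 [ 0.53607565 -0.02342817  0.2359239 ] [-0.54407924 -0.00555081  0.22050964]
0.04 81 [ 0.5294 -0.0288  0.0395] [ 0.544 -0.012  0.046]
0.06 68 [ 0.5296 -0.0278  0.0603] [ 0.547 -0.012  0.066]
0.08 65 [ 0.5285 -0.0287  0.08  ] [ 0.542 -0.016  0.086]
0.1 66 [ 0.5286 -0.0287  0.1   ] [ 0.542 -0.012  0.106]
0.115 76 [ 0.5309 -0.0266  0.114 ] [ 0.547 -0.011  0.119]
cell [ 0.54555776 -0.40715298  0.04770723]
```

View pics/b4.png

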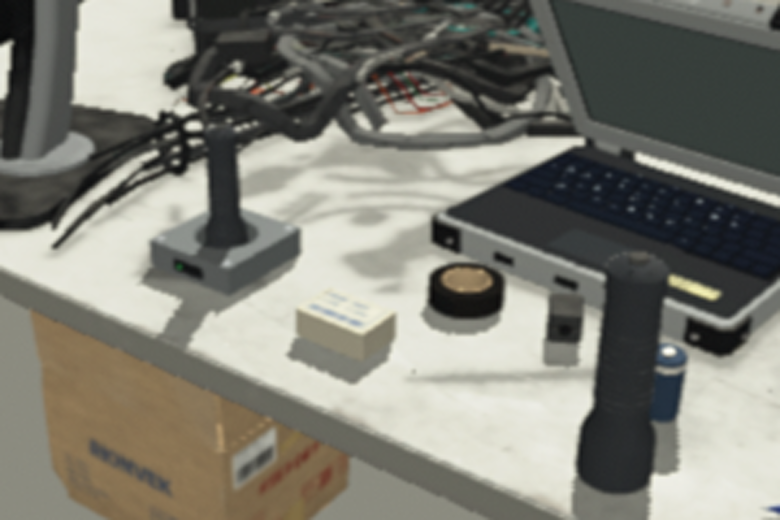

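The torch stands upright in the well at (225,190), with its top at about 0.118 m, which means fully down. The carton lies flat at (345,325), and the cell at (665,380) has not moved.

```bash
python3 -c "from bench import *; print(hand_in())"
```

```text
the job is handed in; nothing more can be done
None
```

The job is done and handed in at about 21 s: the carton lies flat on the desk, the small black torch stands upright and fully down in the dock's well, and the battery cell is where it was.

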